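Ice in the glass, strainer held over it for the tea

TASK

Get the guest's iced tea ready for pouring. First use the ice scoop to put at least three ice cubes from the steel ice pan into the empty glass on the coaster, never touching ice with the fingers and dropping none elsewhere, and lay the scoop back in the pan. Then lift the tea strainer off its drip bowl, carry it across clear of the condiments, and finish while still holding it level and centred just above the rim of that glass (a finger's breadth at most, not touching it), so that a colleague can pour the tea through it; leave the glass and all the other things standing where they are.

Things in the scene. Friction and masses are not known exactly. Their poses are not given: they have to be found in the camera images.
- ice_pan: long narrow stainless ice pan, fixed to the table, 211 x 86 mm over its flange, rim 40 mm high; inside 195 (x) x 70 (y) mm with upright 2 mm walls and a flat floor 3 mm above the table. Origin: centre of its underside; x along its length, towards the end where the ice lies.
- scoop: flat-bottomed aluminium ice scoop, 90 g, at the empty end of the pan, mouth towards the ice. Origin on its underside, x forward, z up: back wall (34 mm high) at x = -37, thin lip at +40 mm; 62 mm wide, inside 58; side walls 34 mm high at the back slope down and end 20 mm behind the lip. A bar handle 14 mm wide (y), 9 thick, 80 long rises 60 degrees backwards from the back wall, over the pan's rim.
- scoop_grip (a point): good place to grip the scoop: middle of the handle, 62 mm behind and 73 mm above the scoop's origin; close the fingers along the scoop's y, pointing down.
- scoop_lip (a point): middle of the scoop's front lip, 40 mm ahead of its origin, at the underside.
- glass: the guest's clear empty glass with a thick base, 84 mm wide at the rim and 89 mm high, inside 76 mm wide at the mouth and 60 near the floor, loose, 0.22 kg, standing on the coaster. Origin: centre of its underside, z up. (The small glass and the tall half-full one at the back are not meant.)
- glass_rim (a point): centre of the mouth of the guest's glass, level with its rim, 89 mm above the glass's origin.
- glass_mid (a point): middle of the inside of the guest's glass, 45 mm above the glass's origin.
- coaster: square cork coaster 95 x 95 x 8 mm, fixed, under the guest's glass. Origin: centre of its underside.
- strainer: steel wire tea strainer, 70 g: round basket, 52 mm wide at the top and 20 deep, hangs in the drip bowl, carried on its rim by a hook and the handle. Origin: centre of the basket's underside (its lowest point), z up; handle along -x, a flat bar 14 mm wide (y) and 6 thick that rises 24 degrees from 55 to 142 mm behind the origin.
- strainer_grip (a point): good place to grip the strainer: on the handle, 96 mm behind and 43 mm above the strainer's origin; close the fingers along the strainer's y, pointing down.
- drip_bowl: small white footed bowl, 78 mm wide and 34 mm high, fixed; the strainer rests on it. Origin: centre of its underside.
- ice_0: ice cube, 22 mm with worn (5 mm bevelled) edges, 10 g, slippery (friction about 0.2 on everything), lying in the pan ahead of the scoop. Origin: its centre.
- ice_1: ice cube, 22 mm with worn (5 mm bevelled) edges, 10 g, slippery (friction about 0.2 on everything), lying in the pan ahead of the scoop. Origin: its centre.
- ice_2: ice cube, 22 mm with worn (5 mm bevelled) edges, 10 g, slippery (friction about 0.2 on everything), lying in the pan ahead of the scoop. Origin: its centre.
- ice_3: ice cube, 22 mm with worn (5 mm bevelled) edges, 10 g, slippery (friction about 0.2 on everything), lying in the pan ahead of the scoop. Origin: its centre.
- ice_4: ice cube, 22 mm with worn (5 mm bevelled) edges, 10 g, slippery (friction about 0.2 on everything), lying in the pan ahead of the scoop. Origin: its centre.
- salt: glass shaker with pink cap, 58 mm wide, 89 mm high, loose, one of the condiments standing between the glass and the drip bowl. Origin: centre of its underside.
- pepper: glass shaker with pale green cap, 58 mm wide, 89 mm high, loose, one of the condiments between the glass and the drip bowl. Origin: centre of its underside.
- spice_jar: white spice jar, 47 mm wide, 98 mm high, loose, one of the condiments between the glass and the drip bowl. Origin: centre of its underside.
- tea_glass: small clear glass, 49 mm wide, 62 mm high, loose, at the back; a bystander. Origin: centre of its underside.
- pick_box: upright brown toothpick box, 42 x 51 x 78 mm, loose, at the back; a bystander. Origin: centre of its underside.

How it is judged:
On the way, in this order (a step that is already met when the one before it is completed fails the run):
1. at least three ice cubes are in the guest's glass, tipped from the scoop that the fingers still hold, while the strainer waits on its drip bowl ((distance between each of ice_0, ice_1, ice_2 and glass_mid below 0.042 m or distance between each of ice_0, ice_1, ice_3 and glass_mid below 0.042 m or distance between each of ice_0, ice_1, ice_4 and glass_mid below 0.042 m or distance between each of ice_0, ice_2, ice_3 and glass_mid below 0.042 m or distance between each of ice_0, ice_2, ice_4 and glass_mid below 0.042 m or distance between each of ice_0, ice_3, ice_4 and glass_mid below 0.042 m or distance between each of ice_1, ice_2, ice_3 and glass_mid below 0.042 m or distance between each of ice_1, ice_2, ice_4 and glass_mid below 0.042 m or distance between each of ice_1, ice_3, ice_4 and glass_mid below 0.042 m or distance between each of ice_2, ice_3, ice_4 and glass_mid below 0.042 m) and contact force between the fingers and scoop above 0.3 N and distance of strainer from where it was at the start of the episode below 0.02 m), for 0.2 s.
2. the scoop lies in the ice pan again and is let go (x of scoop in the frame of ice_pan between -0.07 and 0.07 m and y of scoop in the frame of ice_pan between -0.02 and 0.02 m and z of scoop in the frame of ice_pan below 0.035 m and angle between scoop's own z axis and vertical below 0.6 rad and contact force between the fingers and scoop below 0.05 N), for 0.2 s.
At the end, for the whole second after the job is handed in: Three or more cubes in the glass, the rest in the pan with the released scoop; glass upright, moved under 30 mm; strainer held still, its underside 2 to 22 mm above the rim, within 10 mm of its centre, tilt under 0.20 rad, not touching; bystanders moved under 20 mm (all of step 2 and (distance between each of ice_0, ice_1, ice_2 and glass_mid below 0.042 m or distance between each of ice_0, ice_1, ice_3 and glass_mid below 0.042 m or distance between each of ice_0, ice_1, ice_4 and glass_mid below 0.042 m or distance between each of ice_0, ice_2, ice_3 and glass_mid below 0.042 m or distance between each of ice_0, ice_2, ice_4 and glass_mid below 0.042 m or distance between each of ice_0, ice_3, ice_4 and glass_mid below 0.042 m or distance between each of ice_1, ice_2, ice_3 and glass_mid below 0.042 m or distance between each of ice_1, ice_2, ice_4 and glass_mid below 0.042 m or distance between each of ice_1, ice_3, ice_4 and glass_mid below 0.042 m or distance between each of ice_2, ice_3, ice_4 and glass_mid below 0.042 m) and (distance between ice_0 and glass_mid below 0.042 m or (x of ice_0 in the frame of ice_pan between -0.098 and 0.098 m and y of ice_0 in the frame of ice_pan between -0.035 and 0.035 m and z of ice_0 in the frame of ice_pan below 0.06 m)) and (distance between ice_1 and glass_mid below 0.042 m or (x of ice_1 in the frame of ice_pan between -0.098 and 0.098 m and y of ice_1 in the frame of ice_pan between -0.035 and 0.035 m and z of ice_1 in the frame of ice_pan below 0.06 m)) and (distance between ice_2 and glass_mid below 0.042 m or (x of ice_2 in the frame of ice_pan between -0.098 and 0.098 m and y of ice_2 in the frame of ice_pan between -0.035 and 0.035 m and z of ice_2 in the frame of ice_pan below 0.06 m)) and (distance between ice_3 and glass_mid below 0.042 m or (x of ice_3 in the frame of ice_pan between -0.098 and 0.098 m and y of ice_3 in the frame of ice_pan between -0.035 and 0.035 m and z of ice_3 in the frame of ice_pan below 0.06 m)) and (distance between ice_4 and glass_mid below 0.042 m or (x of ice_4 in the frame of ice_pan between -0.098 and 0.098 m and y of ice_4 in the frame of ice_pan between -0.035 and 0.035 m and z of ice_4 in the frame of ice_pan below 0.06 m)) and angle between glass's own z axis and vertical below 0.05 rad and distance of glass from where it was at the start of the episode below 0.03 m and horizontal distance between strainer and glass_rim below 0.01 m and z of strainer in the frame of glass_rim between 0.002 and 0.022 m and angle between strainer's own z axis and vertical below 0.2 rad and linear speed of strainer below 0.03 m/s and contact force between the fingers and strainer above 0.5 N and contact force between strainer and glass below 0.02 N and distance of each of salt, pepper, spice_jar, tea_glass, pick_box from where it was at the start of the episode below 0.02 m); the arm keeps its last pose, push and grip.
It fails at once if the fingers touch the ice (contact force between the fingers and ice_0 above 0.2 N or contact force between the fingers and ice_1 above 0.2 N or contact force between the fingers and ice_2 above 0.2 N or contact force between the fingers and ice_3 above 0.2 N or contact force between the fingers and ice_4 above 0.2 N).
It fails at once if the glass is tipped (angle between glass's own z axis and vertical above 0.35 rad).
It fails at once if a bystander is knocked over (angle between any of salt, pepper, spice_jar, tea_glass, pick_box's own z axis and vertical above 0.35 rad).
It also fails if it takes over 67 s, if anything falls off the work surface, if the arm or the gripper's body presses on something with over 40 N, if the wrist force passes 120 N, or if a joint passes its speed limit or range.

ROBOT

A 6-joint arm with a two-finger parallel gripper is mounted at the origin on a cart in front of the work surface, level with it; the furniture and walls round the work are solid. World frame = base frame: x ahead of the robot, y to its left, z up, the work surface at z = 0. Lengths are in m, angles in rad, forces in N, time in s.
With the tool pointing down it reaches from about 0.35 to 0.875 m from the base axis. Payload 4.2 kg.
Tool frame: the origin (TCP) lies at the very end of the fingers, on their centre line; the grasp point (between the pads) lies 19 mm behind it; z points along the fingers, y is the line along which they close (so a half turn about z gives the same grasp; the last joint's range is limited). The gripper opens to 85 mm and grips with 20 to 120 N. Pads are 22 mm wide; open, the fingers measure 114 mm over their backs; the gripper's body (76 mm by 85 mm) begins 54 mm behind the grasp point. The pads swing forward as they close: fully open they stand 13 mm farther back than shut.
Start: joints at [-0.865, 0.385, 0.008, 0, -1.194, -0.259], TCP at [0.27, -0.564, 0.231] pointing down, gripper open.
Joint ranges: [-3.14, 3.14], [-1.21, 2.06], [-1.07, 1.41], [-3.16, 2.05], [-2.99, -0.16], [-3.1, 3.1]. Speed limits (rad/s): [2.79, 2.79, 3.14, 3.14, 3.14, 3.14].

INTERFACE

Orientations are given as a rotation vector (axis times angle).
In Python, from station import telemetry, snapshot, job gives the robot as it stands.
- The arm moves only by the shell command python3 -m pendant 'ROWS' [OPENING]. ROWS is JSON, a list of rows, each a list of 6 numbers: the shift along the tool's x, y, z in mm, then the turn, a rotation vector about the tool's x, y, z in rad. In form: [[dx, dy, dz, ax, ay, az], ...]. A call has 1 to 12 rows; each row shifts and turns the commanded pose from where the row before left it, along the tool's axes as they then stand; what a row does not reach is not made up. A row lasts 1/10 s, in which the tool goes at most 50 mm and 8.59 degrees, less where a joint would pass 70% of its speed; a pose out of reach is approached as far as the arm can. A call is refused whole if a number of a shift passes 50 or a number of a turn 0.15, either way. A call with a gripper value outside its range is refused whole. OPENING is the finger opening in mm, from 0 to 85.4, set as the call begins (- or left out, the last holds). The fingers move at their own pace and stop on an object; the grip force is fixed at half the most. Time passes only in rows, so rows that do not move let the fingers close. It gives the time, the measured TCP pose, the force, the opening and the grip force at its end, in the units of the state.
- telemetry.get_state(): the state, without advancing time (a new reading comes with each control period).
- snapshot(name): name is "scene" or "top" or "wrist"; returns a dict with "frame" (480x640x3 uint8, red, green, blue), "range_z" (480x640 float32, m along the optical axis (not along the pixel's ray), 0 where there is no reading), "K" (3x3 intrinsics, pixels), "pose" (4x4, takes a point from camera to world coordinates). Camera axes: x right, y up, looking along -z (the intrinsics and any distortion apply to the point x, -y, -z); pixel columns grow to the right and rows downward; lengths in m; the calibration is good to about 2 mm. A picture is of the moment at which its call begins.
- job.finish_job(): hands the job in; it is judged then, once.
The state is a dict: "t": time; "joint_pos": joint angles; "qd": joint speeds; "effort": joint torques, N m; "tool_pos": TCP position; "ee_rot": TCP orientation; "ft_force": force on the tool from outside, world axes, zero at the start; "moment": the same for the moment, N m; "opening": opening from 0.0 (shut) to 1.0 (fully open); "grip_force": force on a finger pad.
Only numpy, scipy, OpenCV 4.12 (cv2) and the standard library are available. Lean on these libraries where they do the work, as an engineer would, in place of code of your own. Each camera call takes 0.05 s, during which the arm holds its last target. There are 200 camera calls.

## Working session

There is one attempt and no reset: what is moved stays moved. The work goes in short steps, Python scripts to look and compute and a shell command to move; the robot and the scene stay as the last step left them, time stands still between calls to the robot, and variables do not carry over. Pictures are saved under pics/ and viewed, at most 10 in all, crops included, and the job is handed in when it is done.

```bash
mkdir -p pics; ls
python3 - <<'E'
from station import telemetry, snapshot
import cv2,numpy as np
s=telemetry.get_state();print(s)
for n in("scene","top"):
    d=snapshot(n);cv2.imwrite(f"pics/{n}0.png",d["frame"][...,::-1]);np.savez(f"{n}0.npz",**d);print(n,d["K"],d["pose"])
E
```

```text
pics
{'t': 0.0, 'joint_pos': array([-8.65376956e-01,  3.85564471e-01,  6.59936049e-03, -5.12018644e-04,
       -1.19402666e+00, -2.58615539e-01]), 'qd': array([-5.51608521e-04,  7.17903612e-04,  7.77180868e-04, -4.25805513e-04,
       -1.02650607e-03, -6.61491684e-05]), 'effort': array([ 4.05902229e-04, -3.92286873e+01,  1.88401079e+01,  4.18604985e+00,
       -4.71184889e-03, -2.16430522e-05]), 'tool_pos': array([ 0.2698161 , -0.5630881 ,  0.23020454]), 'ee_rot': array([ 0.69559267, -3.06300488, -0.00340155]), 'ft_force': array([-0.48499591, -0.20233983, -0.57684844]), 'moment': array([ 0.01922843, -0.04610781, -0.00023215]), 'grip_force': 0.0, 'opening': 1.002585887767005}
scene [[449.17731251   0.         322.73278085]
 [  0.         449.17731251 238.80232406]
 [  0.           0.           1.        ]] [[-0.89879537  0.29663321 -0.32276249  0.23392305]
 [-0.43810989 -0.63311777  0.63813917  0.71909426]
 [-0.01505339  0.71496197  0.69900127  0.8206855 ]
 [ 0.          0.          0.          1.        ]]
top [[509.30887666   0.         316.21932176]
 [  0.         509.30887666 254.78882953]
 [  0.           0.           1.        ]] [[-0.024714    0.98729705 -0.15695141  0.37007837]
 [-0.99956796 -0.02190588  0.01959659  0.03627542]
 [ 0.0159095   0.15736791  0.98741188  1.24658103]
 [ 0.          0.          0.          1.        ]]
```

View pics/top0.png

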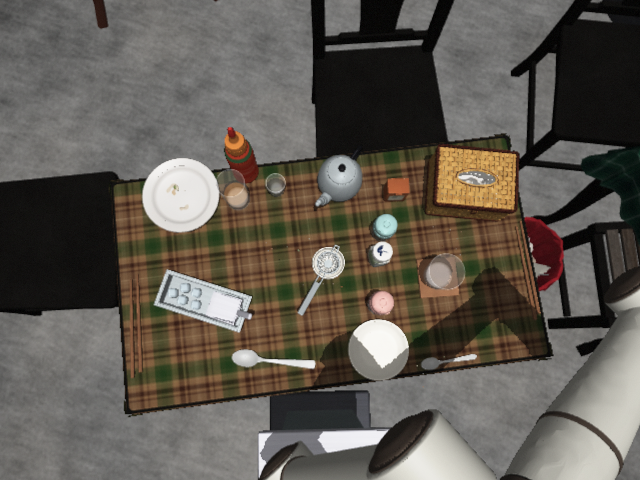

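View pics/scene0.png

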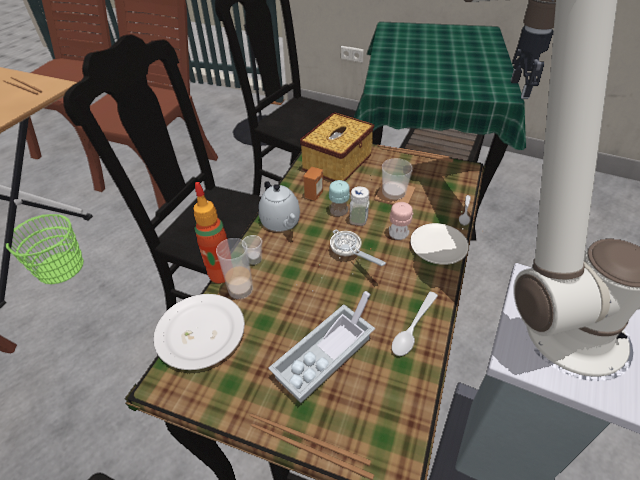

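```bash
cat > h.py <<'E'
import numpy as np,cv2
from scipy.spatial.transform import Rotation as R
def cloud(d):
    K,z=d["K"],d["range_z"];v,u=np.mgrid[:480,:640]
    P=np.stack([(u-K[0,2])/K[0,0]*z,-(v-K[1,2])/K[1,1]*z,-z],-1)
    W=P@d["pose"][:3,:3].T+d["pose"][:3,3];W[z==0]=np.nan;return W
def ray(d,u,v,h):
    K=d["K"];r=d["pose"][:3,:3]@np.array([(u-K[0,2])/K[0,0],-(v-K[1,2])/K[1,1],-1]);o=d["pose"][:3,3]
    return o+r*(h-o[2])/r[2]
def proj(d,p):
    c=d["pose"][:3,:3].T@(np.asarray(p)-d["pose"][:3,3]);K=d["K"]
    return K[0,0]*c[0]/-c[2]+K[0,2], -K[1,1]*c[1]/-c[2]+K[1,2]
E
python3 - <<'E'
from h import *
d=dict(np.load("top0.npz"));W=cloud(d)
print("table",np.nanmedian(W[330:350,140:200,2]))
def reg(u0,u1,v0,v1,z0,z1,name):
    w=W[v0:v1,u0:u1];m=(w[...,2]>z0)&(w[...,2]<z1);p=w[m]
    r=cv2.minAreaRect((p[:,:2]*1000).astype(np.float32)) if len(p)>4 else None
    print(name,len(p),np.round(r,1) if 0 else r,'zmax',p[:,2].max() if len(p) else 0)
    return p
reg(145,260,260,335,.033,.046,"pan rim")
reg(230,260,295,335,.05,.13,"handle")
reg(305,350,240,285,.02,.06,"strainer/bowl")
reg(295,318,278,320,.03,.1,"strainer handle")
reg(365,400,285,318,.07,.12,"salt");reg(370,400,210,240,.07,.12,"pepper");reg(368,395,238,268,.07,.12,"jar")
reg(410,475,245,305,.07,.12,"glass");reg(410,475,245,305,.004,.02,"coaster")
reg(380,415,170,205,.05,.1,"pick");reg(262,290,168,198,.03,.08,"teaglass");reg(310,365,145,210,.03,.2,"pot");reg(215,262,120,212,.03,.3,"bottle");reg(345,410,315,382,.03,.2,"bowl");reg(425,520,140,220,.05,.2,"box")
a=d["frame"][...,::-1]
t=cv2.resize(a[255:340,145:265],None,fx=4.4,fy=4.4,interpolation=2);b=cv2.resize(a[235:325,290:340+140],None,fx=3,fy=3,interpolation=2)
c=np.zeros((t.shape[0]+b.shape[0],max(t.shape[1],b.shape[1]),3),np.uint8);c[:t.shape[0],:t.shape[1]]=t;c[t.shape[0]:,:b.shape[1]]=b
cv2.imwrite("pics/c1.png",c[:600]);print(c.shape)
E
```

```text
table 0.0004991361224055968
pan rim 1032 ((460.14825439453125, 282.7932434082031), (214.69882202148438, 88.92359924316406), 71.03418731689453) zmax 0.04577666280302095
handle 82 ((423.0089416503906, 179.59896850585938), (37.538856506347656, 13.599099159240723), 70.73617553710938) zmax 0.10653441298171207
strainer/bowl 565 ((540.5630493164062, -9.155693054199219), (76.13273620605469, 96.89213562011719), 24.704883575439453) zmax 0.051065093508416926
strainer handle 216 ((462.519775390625, 30.379009246826172), (14.125524520874023, 94.81255340576172), 60.6914176940918) zmax 0.08052804207748454
salt 437 ((442.6558837890625, -134.1446990966797), (51.778202056884766, 50.798583984375), 84.43604278564453) zmax 0.09717735767431757
pepper 424 ((622.9551391601562, -152.08541870117188), (52.502323150634766, 52.28243637084961), 13.223137855529785) zmax 0.09485694687648727
jar 365 ((558.7944946289062, -138.0830078125), (45.399559020996094, 45.43239974975586), 11.546202659606934) zmax 0.10456779549539919
glass 334 ((509.2096862792969, -282.940185546875), (82.21923828125, 83.04972839355469), 85.62863
[... 194 characters left out ...]
953125, -186.7503204345703), (41.973758697509766, 51.893062591552734), 0.6189877390861511) zmax 0.08389562883966306
teaglass 208 ((737.245361328125, 106.37772369384766), (48.15876007080078, 46.07176208496094), 1.1733297109603882) zmax 0.06654705934757255
pot 1809 ((747.2551879882812, -50.19911193847656), (109.37516784667969, 163.84706115722656), 83.28923797607422) zmax 0.12086883584071417
bottle 2070 ((747.4345092773438, 194.82354736328125), (65.07091522216797, 132.38299560546875), 74.03148651123047) zmax 0.28046743237756544
bowl 0 None zmax 0
box 5608 ((723.7404174804688, -365.2473449707031), (197.30531311035156, 156.96717834472656), 82.91442108154297) zmax 0.11510688811080017
(644, 570, 3)
```

View pics/c1.png

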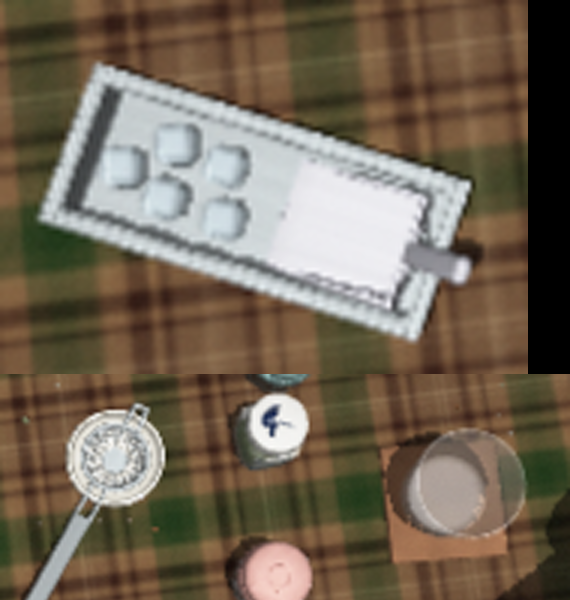

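Run:
```python
from h import *
d=dict(np.load("top0.npz"));W=cloud(d);s=dict(np.load("scene0.npz"));S=cloud(s)
for nm,C in(("top",W),("scene",S)):
    P=C.reshape(-1,3);c=np.array([.460,.283]);
    # pan rim
    q=P[(np.hypot(*(P[:,:2]-c).T)<.14)&(abs(P[:,2]-.040)<.006)];r=cv2.minAreaRect((q[:,:2]*1000).astype(np.float32));print(nm,"rim",r)
    a=np.deg2rad(71);ex=np.array([np.cos(a),np.sin(a)]);ey=np.array([-ex[1],ex[0]])
    L=np.c_[(P[:,:2]-c)@ex,(P[:,:2]-c)@ey,P[:,2]]*1000
    h=L[(L[:,0]<-70)&(L[:,0]>-170)&(abs(L[:,1])<40)&(L[:,2]>52)&(L[:,2]<125)]
    print("handle n",len(h),"x",h[:,0].min(),h[:,0].max(),"y",np.median(h[:,1]),"z",h[:,2].max())
    k=np.polyfit(h[:,2],h[:,:2],1);print(" line x at z=76:",k[0]*76+k[1],k[0])
    q=P[(np.hypot(*(P[:,:2]-[.5096,-.284]).T)<.055)&(P[:,2]>.088)&(P[:,2]<.108)]
    print("glass",cv2.minAreaRect((q[:,:2]*1000).astype(np.float32)) if len(q)>5 else None,len(q),np.median(q[:,2]))
    q=P[(np.hypot(*(P[:,:2]-[.462,.03]).T)<.08)&(P[:,2]>.045)&(P[:,2]<.1)]
    if len(q)>5: print("strh",cv2.minAreaRect((q[:,:2]*1000).astype(np.float32)),q[:,2].max(),np.polyfit(q[:,2],q[:,:2],1).ravel())
    q=P[(np.hypot(*(P[:,:2]-[.54,-.009]).T)<.06)&(P[:,2]>.028)&(P[:,2]<.045)]
    print("bowl",cv2.minEnclosingCircle((q[:,:2]*1000).astype(np.float32)),cv2.minAreaRect((q[:,:2]*1000).astype(np.float32)))
a=d["frame"][...,::-1];hsv=cv2.cvtColor(a,cv2.COLOR_BGR2HSV)
# cubes: crop centres at top height .025
for u,v in((125,166),(178,143),(228,165),(168,198),(227,217)):
    p=ray(d,145+u/4.4,255+v/4.4,.022)[:2]-[.460,.283];print("cube",p@ex*1000,p@ey*1000)
for u,v in((390,450),(507,452),(507,553),(392,561),(275,212),(305,165)):
  print(ray(d,290+u/3,235+(v-374)/3,.008)) if u>380 else 0
for u,v in((268,258),(300,163),(418,302),(428,195)):
  p=ray(d,145+u/4.4,255+v/4.4,.006)[:2]-[.460,.283];print("scoopcorner",p@ex*1000,p@ey*1000)
```

```text
top rim ((460.14825439453125, 282.7932434082031), (214.69882202148438, 88.92359924316406), 71.03418731689453)
handle n 80 x -128.57105647174694 -91.8950709736292 y 1.4104398011421013 z 106.53441298171207
 line x at z=76: [-107.38384291    1.35968237] [-0.63534401  0.00343258]
glass ((509.2096862792969, -282.940185546875), (82.21923828125, 83.04972839355469), 85.6286392211914) 165 0.09502400665819533
strh ((458.28533935546875, 32.73870849609375), (14.071930885314941, 85.14292907714844), 60.38043975830078) 0.08052804207748454 [-1.95591274  1.08679531  0.57816678 -0.03384488]
bowl ((534.4906005859375, -14.216230392456055), 56.065555572509766) ((540.2354736328125, -9.031841278076172), (75.95795440673828, 100.53598022460938), 28.731782913208008)
scene rim ((459.6029968261719, 282.82366943359375), (213.8128204345703, 90.17359924316406), 70.9445571899414)
handle n 184 x -127.36108341375468 -91.47138067830163 y 3.05180275188152 z 104.48288685763151
 line x at z=76: [-108.19374505    3.25923921] [-0.57390639  0.00454868]
glass ((508.7059631347656, -283.2569274902344), (79.92028045654297, 89.2
[... 271 characters left out ...]
45153808594), 56.56447982788086) ((540.6655883789062, -9.750968933105469), (75.1251449584961, 96.81644439697266), 24.963369369506836)
cube 75.96482613996109 4.6790994219660025
cube 52.85025094440041 -15.858649293966309
cube 22.90055228998208 -12.78750522709983
cube 47.80800649361132 13.978501767828513
cube 13.889991803657189 13.997541393161654
[ 0.54742933 -0.2439305   0.008     ]
[ 0.5436064  -0.34044132  0.008     ]
[ 0.46057537 -0.33470191  0.008     ]
[ 0.45628207 -0.24037277  0.008     ]
scoopcorner -11.421020949898287 28.45909518230366
scoopcorner -10.759859983448292 -26.080703211780758
scoopcorner -97.45175824905921 26.264701780361452
scoopcorner -83.71086760619283 -30.763748208486966
```

```bash
cat >> h.py <<'E'
def go(pos,tooldirs=None):
    """delta in tool frame (mm) to reach pos, after turning to desired rotation; tooldirs=(scoop/strainer x yaw deg, pitch lipdown rad): tool y = body y, tool x = -body x at pitch 0"""
    from station import telemetry
    s=telemetry.get_state();R0=R.from_rotvec(s["ee_rot"]).as_matrix();R1=R0
    if tooldirs is not None:
        a=np.deg2rad(tooldirs[0]);x=np.array([np.cos(a),np.sin(a),0]);y=np.array([-x[1],x[0],0])
        R1=np.c_[-x,y,[0,0,-1]]@R.from_euler('y',tooldirs[1]).as_matrix()
    print("t %.1f tcp"%s["t"],np.round(s["tool_pos"]*1000,1),"j",np.round(s["joint_pos"],2),"f",np.round(s["ft_force"],1),"open",round(s["opening"]*85.4,1),"grip",round(s["grip_force"],1))
    print(" turn(tool)",np.round(R.from_matrix(R0.T@R1).as_rotvec(),3)," shift mm before-turn axes",np.round(R0.T@(np.array(pos)-s["tool_pos"])*1000,1)," after-turn",np.round(R1.T@(np.array(pos)-s["tool_pos"])*1000,1))
E
python3 -c "
from h import *
go([.4215,.1773,.19],(71,0))"
```

```text
t 0.1 tcp [ 269.8 -563.2  230.3] j [-0.87  0.39  0.01 -0.   -1.19 -0.26] f [ 0.1  0.6 -0.2] open 85.4 grip 0.0
 turn(tool) [ 0.002  0.001 -0.793]  shift mm before-turn axes [-456.6  602.2   41.5]  after-turn [-749.5   97.7   40.3]
```

```bash
python3 -m pendant '[[0,0,0,0,0,-0.132],[0,0,0,0,0,-0.132],[0,0,0,0,0,-0.132],[0,0,0,0,0,-0.132],[0,0,0,0,0,-0.132],[0,0,0,0,0,-0.132],[-37,10,0,0,0,0],[-37,10,0,0,0,0],[-37,10,0,0,0,0],[-37,10,0,0,0,0]]' 60
python3 -m pendant '[[-37,10,2,0,0,0],[-37,10,2,0,0,0],[-37,5,2,0,0,0],[-37,5,2,0,0,0],[-37,5,2,0,0,0],[-37,5,2,0,0,0],[-37,5,2,0,0,0],[-37,5,2,0,0,0],[-37,5,2,0,0,0],[-37,5,2,0,0,0],[-37,0,2,0,0,0],[0,0,0,0,0,0]]'
python3 -c "
from h import *
go([.4215,.1773,.19],(71,0))"
```

```text
t: 1.1
tool_pos: [0.2801, -0.4091, 0.2307]
ee_rot: [1.823, -2.558, -0.002]
ft_force: [0.9, 0.1, 0.6]
opening: 0.701
grip_force: 0.0
t: 2.3
tool_pos: [0.3575, -0.0034, 0.2093]
ee_rot: [-1.83, 2.552, -0.0]
ft_force: [-0.5, -0.2, 0.2]
opening: 0.702
grip_force: 0.0
t 2.3 tcp [357.5  -3.4 209.3] j [ 0.45 -0.07 -0.61  0.   -1.03 -0.78] f [-0.5 -0.2  0.2] open 59.9 grip 0.0
 turn(tool) [-0.001  0.001  0.005]  shift mm before-turn axes [-191.7   -2.7   19.4]  after-turn [-191.7   -1.7   19.3]
```

```bash
python3 -m pendant '[[-32,0,3,0,0,0],[-32,0,3,0,0,0],[-32,0,3,0,0,0],[-32,0,3,0,0,0],[-32,0,3,0,0,0],[-32,0,4,0,0,0],[0,0,0,0,0,0],[0,0,0,0,0,0]]'
python3 - <<'E'
from h import *
from station import snapshot
go([.4215,.1773,.057],(71,0))
d=snapshot("wrist");cv2.imwrite("pics/w1.png",d["frame"][...,::-1]);np.savez("w1.npz",**d)
P=cloud(d).reshape(-1,3);c=np.array([.460,.283]);a=np.deg2rad(71);ex=np.array([np.cos(a),np.sin(a)]);ey=np.array([-ex[1],ex[0]])
L=np.c_[(P[:,:2]-c)@ex,(P[:,:2]-c)@ey,P[:,2]]*1000
h=L[(L[:,0]<-70)&(L[:,0]>-170)&(abs(L[:,1])<25)&(L[:,2]>50)&(L[:,2]<120)]
if len(h)>9:print(len(h),h.min(0),h.max(0),np.median(h,0),np.polyfit(h[:,2],h[:,:2],1))
E
```

```text
t: 3.1
tool_pos: [0.4186, 0.1747, 0.1896]
ee_rot: [1.823, -2.556, 0.0]
ft_force: [0.3, -0.5, 0.4]
opening: 0.71
grip_force: 0.0
t 3.1 tcp [418.6 174.7 189.6] j [ 0.76  0.13 -0.46 -0.   -0.99 -1.09] f [ 0.3 -0.5  0.4] open 60.6 grip 0.0
 turn(tool) [ 0.001 -0.002 -0.   ]  shift mm before-turn axes [ -3.6  -2.1 132.6]  after-turn [ -3.4  -1.9 132.6]
559 [-128.09295349   -3.13845812   50.12172614] [-89.98084411  10.88215308 104.04843826] [-119.34977946    4.0914051    97.87082274] [[-6.66601109e-01  9.59667185e-04]
 [-5.56606650e+01  3.89972212e+00]]
```

View pics/w1.png

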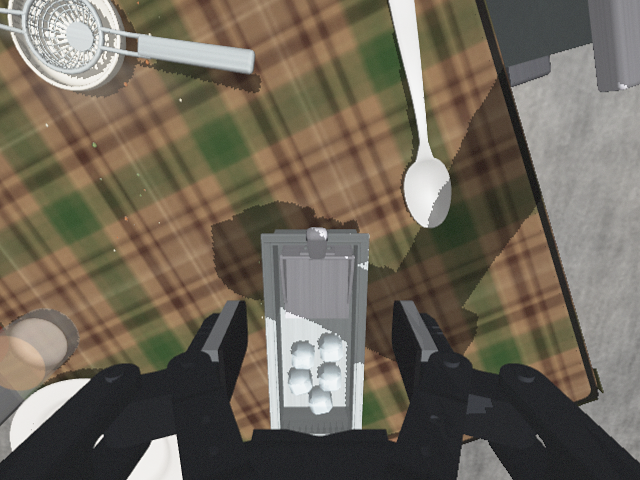

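```bash
python3 -m pendant '[[-3,-1,20,0,0,0],[0,0,25,0,0,0],[0,0,25,0,0,0],[0,0,25,0,0,0],[0,0,20,0,0,0],[0,0,12,0,0,0],[0,0,6,0,0,0],[0,0,0,0,0,0]]'
python3 -m pendant '[[0,0,0,0,0,0],[0,0,0,0,0,0],[0,0,0,0,0,0],[0,0,0,0,0,0],[0,0,0,0,0,0],[0,0,0,0,0,0],[0,0,0,0,0,0]]' 0
python3 -c "
from h import *
go([.4215,.1773,.057],(71,0))"
```

```text
t: 3.95
tool_pos: [0.4205, 0.1766, 0.0571]
ee_rot: [1.822, -2.558, 0.0]
ft_force: [0.1, 0.1, 0.1]
opening: 0.702
grip_force: 0.0
t: 4.65
tool_pos: [0.4213, 0.1779, 0.058]
ee_rot: [-1.824, 2.557, -0.0]
ft_force: [-0.9, -1.4, 6.1]
opening: 0.153
grip_force: 58.4
t 4.7 tcp [421.3 177.9  58. ] j [ 0.76  0.32 -0.62  0.   -0.63 -1.09] f [-0.9 -1.4  6.1] open 13.1 grip 58.4
 turn(tool) [-0.001  0.001  0.   ]  shift mm before-turn axes [ 0.5 -0.4  1. ]  after-turn [ 0.5 -0.4  1. ]
```

```bash
python3 -m pendant '[[-5,-1,0,0,0,0],[-5,-1,0,0,0,0],[-8,0,0,0,0,0],[-8,0,0,0,0,0],[-8,0,0,0,0,0],[-8,0,0,0,0,0],[-8,0,0,0,0,0],[-8,0,0,0,0,0],[-8,0,0,0,0,0],[-8,0,0,0,0,0]]'
python3 -m pendant '[[-7,0,0,0,0,0],[-7,0,0,0,0,0],[-6,0,0,0,0,0],[0,0,0,0,0,0]]'
cat > look.py <<'E'
import sys
from h import *
from station import snapshot
n,x,y,w=sys.argv[1],*map(float,sys.argv[2:5])
out=[]
for c in("top","scene"):
    d=snapshot(c);np.savez(f"{c}_{n}.npz",**d)
    u,v=map(int,proj(d,[x,y,.05]));f=d["frame"][max(0,v-int(w)):v+int(w),max(0,u-int(w)):u+int(w),::-1];out.append(cv2.resize(f,(400,400),interpolation=2))
cv2.imwrite(f"pics/{n}.png",np.hstack(out))
E
python3 look.py s1 .46 .283 60; python3 -c "
from h import *
go([.4215,.1773,.057],(71,0))"
```

```text
t: 5.65
tool_pos: [0.4463, 0.2455, 0.058]
ee_rot: [1.822, -2.555, 0.002]
ft_force: [-2.1, -5.5, 10.0]
opening: 0.157
grip_force: 59.1
t: 6.05
tool_pos: [0.4533, 0.2654, 0.058]
ee_rot: [1.824, -2.556, 0.001]
ft_force: [-1.3, -3.0, 7.2]
opening: 0.154
grip_force: 58.7
t 6.2 tcp [453.3 265.4  58. ] j [ 0.84  0.42 -0.45  0.   -0.7  -1.17] f [-1.9 -2.8  6.5] open 12.9 grip 58.7
 turn(tool) [-0.    -0.001  0.   ]  shift mm before-turn axes [93.7  1.4  1.1]  after-turn [93.7  1.4  1. ]
```

View pics/s1.png

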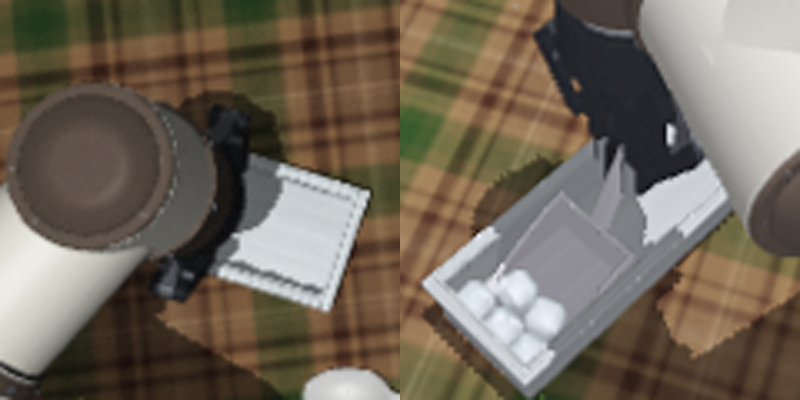

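```bash
python3 -m pendant '[[-4,0,0,0,0,0],[-4,0,0,0,0,0],[-3,0,0,0,0,0],[-2,0,0,0,0,0],[0,0,0,0,0,0]]'
python3 look.py s2 .46 .283 60; python3 -c "
from h import *
go([.4215,.1773,.057],(71,0))"
```

```text
t: 6.65
tool_pos: [0.4572, 0.2769, 0.058]
ee_rot: [1.822, -2.556, 0.002]
ft_force: [-2.6, -4.7, 8.4]
opening: 0.149
grip_force: 59.0
t 6.8 tcp [457.2 276.9  58. ] j [ 0.85  0.43 -0.43  0.   -0.72 -1.18] f [-1.8 -4.6  7.7] open 13.0 grip 58.9
 turn(tool) [ 0.    -0.003 -0.   ]  shift mm before-turn axes [105.8   1.3   1.3]  after-turn [105.8   1.3   1. ]
```

View pics/s2.png

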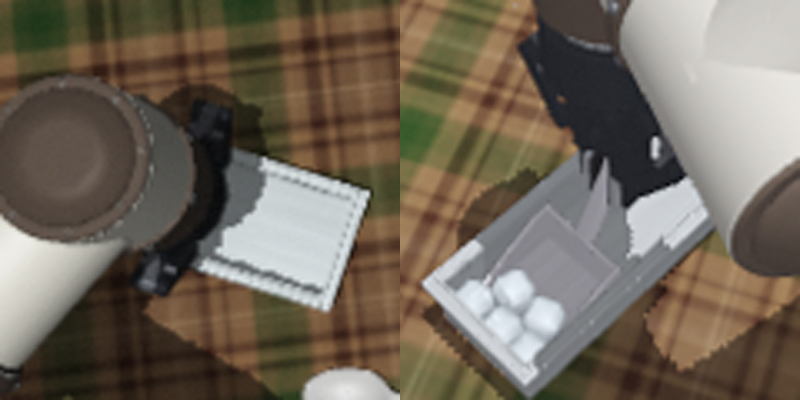

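```bash
python3 -m pendant '[[2.5,0,1,0,-0.05,0],[2.4,0,1,0,-0.05,0],[2.2,0,1,0,-0.05,0],[2,0,1,0,-0.05,0],[1.8,0,1,0,-0.05,0],[1.7,0,1,0,-0.05,0],[1.5,0,1,0,-0.05,0],[1.3,0,1,0,-0.05,0],[0,0,0,0,0,0],[0,0,0,0,0,0]]'
python3 look.py s3 .46 .283 60; python3 -c "
from h import *
go([.4215,.1773,.057],(71,-.4))"
```

```text
t: 7.75
tool_pos: [0.4533, 0.2648, 0.0469]
ee_rot: [-1.624, 2.279, 0.328]
ft_force: [0.5, 0.1, -1.4]
opening: 0.153
grip_force: 58.5
t 7.8 tcp [453.1 265.4  47. ] j [ 0.68  0.36 -0.48 -0.51 -0.43 -0.57] f [ 0.   0.2 -1.2] open 13.0 grip 58.5
 turn(tool) [ 0.    -0.001  0.   ]  shift mm before-turn axes [ 82.3   1.3 -45.5]  after-turn [ 82.3   1.2 -45.6]
```

View pics/s3.png

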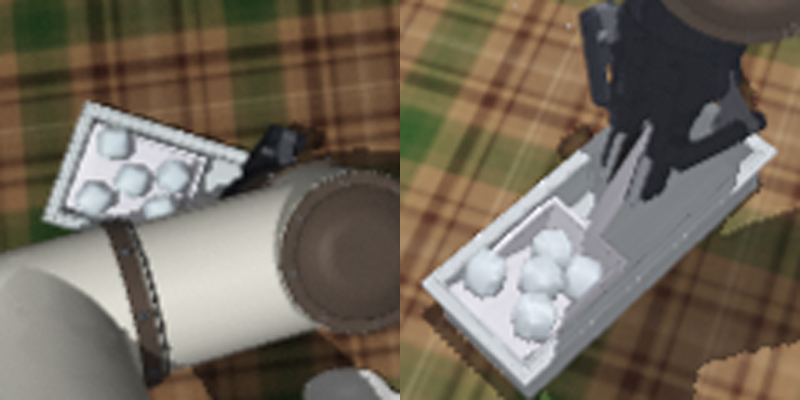

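```bash
python3 -m pendant '[[0,0,0,0,0,0],[4.6,0,-2,0,0,0],[4.6,0,-2,0,0,0],[4.6,0,-2,0,0,0],[0,0,0,0,0,0],[-2,0,-4.6,0,0,0],[-2,0,-4.6,0,0,0],[-2,0,-4.6,0,0,0],[-2,0,-4.6,0,0,0],[0,0,0,0,0,0]]'
python3 look.py s4 .46 .283 60; python3 -c "
from h import *
go([.4215,.1773,.057],(71,-.4))"
```

```text
t: 8.85
tool_pos: [0.4488, 0.2516, 0.0685]
ee_rot: [-1.624, 2.275, 0.329]
ft_force: [-0.3, 0.0, -1.8]
opening: 0.151
grip_force: 58.5
t 8.9 tcp [448.3 251.3  67.6] j [ 0.66  0.31 -0.5  -0.49 -0.47 -0.59] f [ 0.6  0.8 -1.8] open 13.3 grip 58.5
 turn(tool) [-0.  0. -0.]  shift mm before-turn axes [ 76.6   1.2 -20.9]  after-turn [ 76.6   1.3 -20.9]
```

View pics/s4.png

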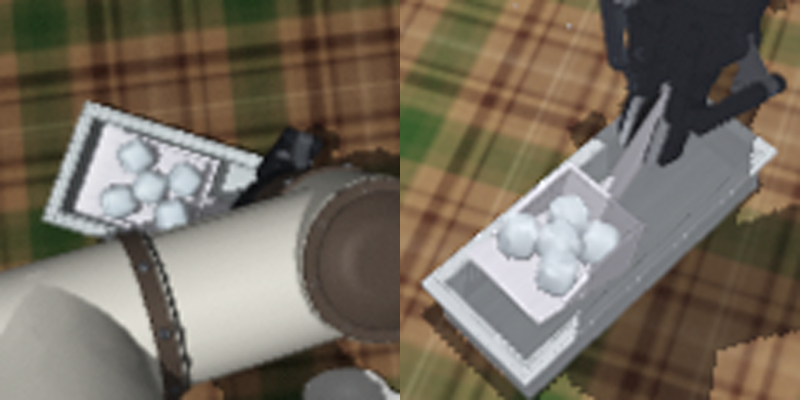

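```bash
python3 -m pendant '[[-2,0,-5,0,0,0],[-5,0,-11,0,0,0],[-6,0,-14,0,0,0],[-6,0,-14,0,0,0],[-6,0,-14,0,0,0],[-6,0,-14,0,0,0],[-6,0,-14,0,0,0],[-6,0,-14,0,0,0],[-6,0,-14,0,0,0],[-6,0,-14,0,0,0],[-3,0,-8,0,0,0],[0,0,0,0,0,0]]'
python3 -m pendant '[[0,0,0,0.02,0,0.05],[0,0,0,0.04,0,0.1],[0,0,0,0.048,0,0.115],[0,0,0,0.048,0,0.115],[0,0,0,0.048,0,0.115],[0,0,0,0.048,0,0.115],[0,0,0,0.048,0,0.115],[0,0,0,0.048,0,0.115],[0,0,0,0.04,0,0.1],[0,0,0,0.02,0,0.05],[0,0,0,0,0,0]]'
cat >> h.py <<'E'
G=np.array([.509,-.283,.097]); # glass rim centre
def scoop(lipback,liph,yaw,pitch):
    """TCP so that lip is lipback behind rim centre, liph above rim"""
    a=np.deg2rad(yaw);x=np.array([np.cos(a),np.sin(a),0])
    s,c=np.sin(pitch),np.cos(pitch) # lip down
    vx,vz=-.102,.054
    return G-x*lipback+[0,0,liph]+x*(vx*c+vz*s)+np.array([0,0,-vx*s+vz*c])
E
python3 -c "
from h import *
print(scoop(.015,.06,-29,-.4));go(scoop(.015,.06,-29,-.4),(-29,-.4))"
```

```text
t: 10.15
tool_pos: [0.4489, 0.2518, 0.2165]
ee_rot: [-1.623, 2.275, 0.329]
ft_force: [-0.5, 0.1, -1.9]
opening: 0.152
grip_force: 58.5
t: 11.25
tool_pos: [0.4482, 0.2506, 0.2137]
ee_rot: [-0.303, 2.735, 0.066]
ft_force: [0.4, 0.0, -1.3]
opening: 0.153
grip_force: 58.5
[ 0.39531972 -0.21998599  0.16701662]
t 11.2 tcp [448.2 250.6 213.7] j [ 0.94  0.04 -0.72  0.49 -0.56 -2.68] f [ 0.4  0.  -1.3] open 13.1 grip 58.5
 turn(tool) [ 0.284 -0.01   0.669]  shift mm before-turn axes [ 160.2 -447.7  -17.7]  after-turn [-149.4 -437.2  113.9]
```

```bash
python3 -m pendant '[[3,-10,-1,0,0,0],[6,-20,-3,0,0,0],[9,-28,-4,0,0,0],[10,-32,-4.5,0,0,0],[10,-32,-4.5,0,0,0],[10,-32,-4.5,0,0,0],[10,-32,-4.5,0,0,0],[10,-32,-4.5,0,0,0],[10,-32,-4.5,0,0,0],[10,-32,-4.5,0,0,0],[10,-32,-4.5,0,0,0],[10,-32,-4.5,0,0,0]]'
python3 -m pendant '[[10,-32,-4.5,0,0,0],[10,-32,-4.5,0,0,0],[8,-26,-3,0,0,0],[5,-16,-2,0,0,0],[2,-8,-1,0,0,0],[0,0,0,0.02,0,0.05],[0,0,0,0.04,0,0.09],[0,0,0,0.048,0,0.11],[0,0,0,0.048,0,0.11],[0,0,0,0.048,0,0.11],[0,0,0,0.048,0,0.11],[0,0,0,0.02,0,0.05]]'
python3 -c "
from h import *
go(scoop(.015,.06,-29,-.4),(-29,-.4))"
```

```text
t: 12.45
tool_pos: [0.4077, -0.1141, 0.2165]
ee_rot: [-0.302, 2.732, 0.069]
ft_force: [1.7, -0.3, -1.8]
opening: 0.157
grip_force: 58.6
t: 13.65
tool_pos: [0.3951, -0.232, 0.2154]
ee_rot: [0.581, 2.697, -0.122]
ft_force: [-0.7, -0.6, -1.9]
opening: 0.151
grip_force: 58.7
t 13.7 tcp [ 395.1 -232.   215.4] j [-0.1  -0.08 -0.76  0.25 -0.54 -2.09] f [-0.7 -0.6 -1.9] open 12.9 grip 58.7
 turn(tool) [ 0.026 -0.01   0.077]  shift mm before-turn axes [22.8 11.3 42.9]  after-turn [24.  10.6 42.4]
```

```bash
python3 -m pendant '[[5,2,8.5,0.005,0,0.015],[5,2,8.5,0.005,0,0.015],[5,2,8.5,0.005,0,0.015],[5,2,8.5,0.005,0,0.015],[4,2,8,0.005,0,0.015],[-3,0,-5,0,0.05,0],[-5.9,0,-9.9,0,0.1,0],[-5.9,0,-9.9,0,0.1,0],[-5.9,0,-9.9,0,0.1,0],[-3,0,-5,0,0.05,0],[0,0,0,0,0,0]]'
python3 - <<'E'
from h import *
go(scoop(.012,.01,-29,0),(-29,0))
from station import snapshot
for c in("top","scene"):
    d=snapshot(c);np.savez(c+"_p.npz",**d)
    a=cv2.resize(d["frame"][...,::-1],None,fx=1,fy=1)
    u,v=map(int,proj(d,G));f=cv2.resize(a[max(0,v-60):v+60,u-60:u+60],(400,400),interpolation=2)
    out=f if c=="top" else np.hstack([out,f])
cv2.imwrite("pics/p1.png",out)
E
```

```text
t: 14.75
tool_pos: [0.4091, -0.2283, 0.2124]
ee_rot: [-0.781, -3.037, -0.005]
ft_force: [0.1, 0.1, -1.9]
opening: 0.149
grip_force: 58.8
t 14.8 tcp [ 409.1 -228.3  212.4] j [-0.16  0.14 -0.38 -0.   -1.06 -1.91] f [ 0.1  0.1 -1.9] open 12.8 grip 58.8
 turn(tool) [ 0.002 -0.006  0.003]  shift mm before-turn axes [-0.2  0.5 51.4]  after-turn [ 0.1  0.6 51.4]
```

View pics/p1.png

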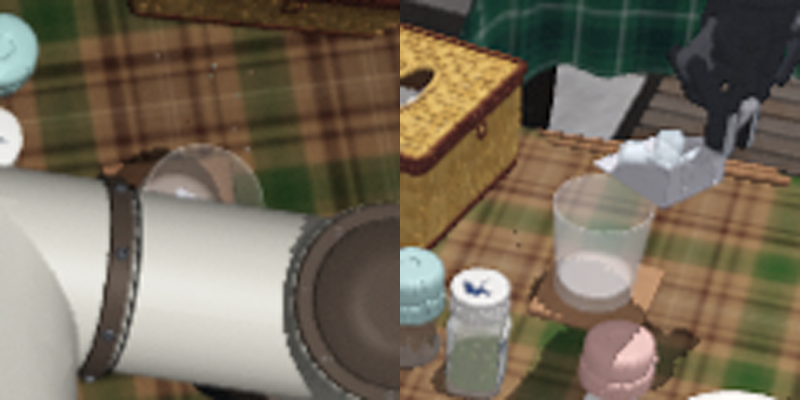

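```bash
python3 -m pendant '[[0,0,5,0,0,0],[0,0,11,0,0,0],[0,0,12,0,0,0],[0,0,12,0,0,0],[0,0,8,0,0,0],[0,0,3,0,0,0],[0,0,0,0,0,0],[-2.8,0,-5,0,0.05,0],[-2.8,0,-5,0,0.05,0],[-2.8,0,-5,0,0.05,0],[-2.8,0,-5,0,0.05,0],[-2.8,0,-5,0,0.05,0]]'
python3 -m pendant '[[-2.8,0,-5,0,0.05,0],[-2.8,0,-5,0,0.05,0],[-2.8,0,-5,0,0.05,0],[-2.8,0,-5,0,0.05,0],[-2.8,0,-5,0,0.05,0],[-2.8,0,-5,0,0.05,0],[-2.8,0,-5,0,0.05,0],[-2.8,0,-5,0,0.05,0],[0,0,0,0,0,0],[0,0,0,0,0,0]]'
python3 - <<'E'
from h import *
go(scoop(.012,.01,-29,.65),(-29,.65))
from station import snapshot
d=snapshot("scene");np.savez("scene_q.npz",**d)
u,v=map(int,proj(d,G));cv2.imwrite("pics/q1.png",cv2.resize(d["frame"][max(0,v-60):v+60,u-60:u+60,::-1],(500,500),interpolation=2))
P=cloud(d);print(u,v)
w=P[v-20:v+50,u-30:u+30];m=np.hypot(w[...,0]-.509,w[...,1]+.283)<.036
z=w[...,2][m];print(np.histogram(z,np.arange(0,.2,.02)))
E
```

```text
t: 16.05
tool_pos: [0.4219, -0.236, 0.1851]
ee_rot: [-0.719, -2.799, -0.095]
ft_force: [0.3, 0.6, -2.2]
opening: 0.151
grip_force: 58.8
t: 17.05
tool_pos: [0.4538, -0.2537, 0.2107]
ee_rot: [-0.622, -2.418, -0.213]
ft_force: [-0.8, 0.4, -2.2]
opening: 0.154
grip_force: 58.9
t 17.1 tcp [ 453.8 -253.7  210.7] j [-0.28  0.57  0.16 -0.14 -1.8  -1.78] f [-0.8  0.4 -2.2] open 13.2 grip 58.9
 turn(tool) [-0.001 -0.007  0.003]  shift mm before-turn axes [-0.9  1.1 -2. ]  after-turn [-0.9  1.1 -2. ]
396 166
(array([95, 96, 56, 28,  3,  1,  0,  0,  0]), array([0.  , 0.02, 0.04, 0.06, 0.08, 0.1 , 0.12, 0.14, 0.16, 0.18]))
```

```bash
python3 -m pendant '[[-2.8,0,-5,0,0.05,0],[-2.8,0,-5,0,0.05,0],[-2.8,0,-5,0,0.05,0],[-2.8,0,-5,0,0.05,0],[-2.8,0,-5,0,0.05,0],[-2.8,0,-5,0,0.05,0],[-2.8,0,-5,0,0.05,0],[0,0,0,0,0,0],[0,0,0,0,0,0],[0,0,0,0,0,0]]'
cat > q.py <<'E'
from h import *
from station import snapshot,telemetry
go(scoop(.012,.01,-29,1.0),(-29,1.0))
out=[]
f=[]
for c in("scene","top","wrist"):
    d=snapshot(c);f.append(telemetry.get_state()["ft_force"][2])
    np.savez(c+"_q.npz",**d);u,v=map(int,proj(d,G-[0,0,.03]));print(c,u,v)
    a=d["frame"][...,::-1]
    out.append(cv2.resize(a[max(0,v-50):v+50,max(0,u-50):u+50],(400,400),interpolation=2) if c!="wrist" else cv2.resize(a,(400,300)))
print("fz",f)
cv2.imwrite("pics/q2.png",np.vstack([np.hstack(out[:2])[:300],np.hstack([out[2],cv2.resize(out[0],(400,300))])]) if 0 else np.hstack(out[:2]))
E
python3 q.py
```

```text
t: 18.1
tool_pos: [0.4872, -0.272, 0.2218]
ee_rot: [-0.535, -2.082, -0.295]
ft_force: [-1.0, 0.4, -0.5]
opening: 0.156
grip_force: 58.9
t 18.1 tcp [ 487.2 -272.   221.8] j [-0.31  0.81  0.46 -0.2  -2.22 -1.8 ] f [-1.   0.4 -0.5] open 13.3 grip 58.9
 turn(tool) [-0.002 -0.006  0.002]  shift mm before-turn axes [-1.3  1.  -2.4]  after-turn [-1.3  1.  -2.4]
scene 395 175
top 443 272
wrist 319 456
fz [np.float64(-0.8998668743955553), np.float64(-1.244492991085627), np.float64(-0.8754357438312881)]
```

View pics/q2.png

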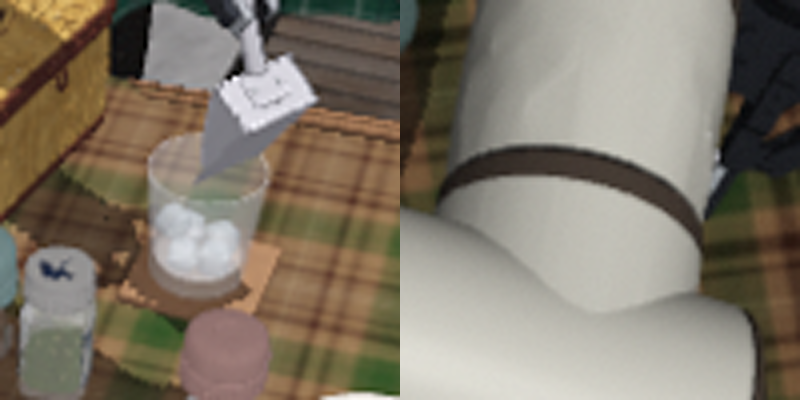

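```bash
python3 -m pendant '[[8,0,-5,0,0,0],[16,0,-11,0,0,0],[16,0,-11,0,0,0],[16,0,-11,0,0,0],[16,0,-11,0,0,0],[0,0,0,0,-0.14,0],[0,0,0,0,-0.14,0],[0,0,0,0,-0.14,0],[0,0,0,0,-0.14,0],[0,0,0,0,-0.14,0],[0,0,0,0,-0.14,0],[0,0,0,0,-0.14,0]]'
python3 -c "
from h import *
go([.430,.196,.16],(71,0))"
```

```text
t: 19.45
tool_pos: [0.4898, -0.2737, 0.31]
ee_rot: [-0.777, -3.023, -0.01]
ft_force: [-0.1, 1.2, -0.9]
opening: 0.153
grip_force: 58.9
t 19.4 tcp [ 489.8 -273.7  310. ] j [-0.22  0.24  0.   -0.01 -1.35 -1.85] f [-0.1  1.2 -0.9] open 13.1 grip 58.9
 turn(tool) [ 0.019 -0.014 -1.742]  shift mm before-turn axes [275.7 382.5 156.2]  after-turn [-424.7  209.5  150. ]
```

```bash
python3 -m pendant '[[0,0,0,0,0,-0.145],[0,0,0,0,0,-0.145],[0,0,0,0,0,-0.145],[0,0,0,0,0,-0.145],[0,0,0,0,0,-0.145],[0,0,0,0,0,-0.145],[0,0,0,0,0,-0.145],[0,0,0,0,0,-0.145],[0,0,0,0,0,-0.145],[0,0,0,0,0,-0.145],[0,0,0,0,0,-0.145],[0,0,0,0,0,-0.145]]'
python3 -m pendant '[[-35,17,0,0,0,0],[-35,17,0,0,0,0],[-35,17,4,0,0,0],[-35,17,8,0,0,0],[-35,17,10,0,0,0],[-35,17,14,0,0,0],[-35,17,14,0,0,0],[-35,17,14,0,0,0],[-35,17,14,0,0,0],[-35,17,14,0,0,0],[-35,17,14,0,0,0],[-35,17,14,0,0,0]]'
python3 -m pendant '[[0,0,10,0,0,0],[0,0,0,0,0,0],[0,0,0,0,0,0]]'
python3 -c "
from h import *
go([.430,.196,.0575],(71,0))"
```

```text
t: 20.65
tool_pos: [0.4893, -0.2735, 0.3089]
ee_rot: [1.822, -2.545, -0.041]
ft_force: [-0.1, -0.2, -0.8]
opening: 0.155
grip_force: 58.9
t: 21.85
tool_pos: [0.4314, 0.1929, 0.1967]
ee_rot: [1.815, -2.55, -0.041]
ft_force: [0.6, 0.5, -0.9]
opening: 0.154
grip_force: 58.8
t: 22.15
tool_pos: [0.4319, 0.1911, 0.1866]
ee_rot: [1.814, -2.55, -0.04]
ft_force: [0.4, 0.1, -0.5]
opening: 0.149
grip_force: 58.9
t 22.1 tcp [431.9 191.1 186.6] j [ 0.74  0.17 -0.4  -0.03 -1.01 -1.06] f [ 0.4  0.1 -0.5] open 12.7 grip 58.9
 turn(tool) [ 0.028  0.005 -0.003]  shift mm before-turn axes [ -3.3  -0.2 129.2]  after-turn [ -4.    3.4 129.1]
```

```bash
python3 -m pendant '[[-4,3.4,20,0.028,0.005,-0.003],[0,0,25,0,0,0],[0,0,25,0,0,0],[0,0,25,0,0,0],[0,0,15,0,0,0],[0,0,8,0,0,0],[0,0,4,0,0,0],[0,0,0,0,0,0]]'
python3 -c "
from h import *
go([.430,.196,.0575],(71,0))"
```

```text
t: 22.95
tool_pos: [0.43, 0.1968, 0.0646]
ee_rot: [-1.824, 2.557, 0.001]
ft_force: [0.5, 0.8, -1.7]
opening: 0.152
grip_force: 58.9
t 22.9 tcp [430.  196.8  64.6] j [ 0.77  0.33 -0.57 -0.   -0.66 -1.11] f [ 0.5  0.8 -1.7] open 13.0 grip 58.9
 turn(tool) [-0.     0.001 -0.   ]  shift mm before-turn axes [ 0.8 -0.2  7.1]  after-turn [ 0.8 -0.2  7.1]
```

Lower to the floor, release, rise.

```bash
python3 -m pendant '[[0,0,3,0,0,0],[0,0,3,0,0,0],[0,0,0.5,0,0,0],[0,0,0,0,0,0]]'
python3 -m pendant '[[0,0,0,0,0,0],[0,0,0,0,0,0],[0,0,0,0,0,0],[0,0,0,0,0,0],[0,0,0,0,0,0],[0,0,0,0,0,0]]' 60
python3 -m pendant '[[0,0,-10,0,0,0],[0,0,-20,0,0,0],[0,0,-30,0,0,0],[0,0,-30,0,0,0],[0,0,-30,0,0,0],[0,0,0,0,0,0]]'
python3 - <<'E'
from h import *
from station import snapshot
go([.457,.035,.19],(-29,0))
d=snapshot("top");np.savez("top_r.npz",**d);P=cloud(d).reshape(-1,3);c=np.array([.460,.283]);a=np.deg2rad(71);ex=np.array([np.cos(a),np.sin(a)]);ey=np.array([-ex[1],ex[0]])
d=snapshot("wrist");np.savez("wrist_r.npz",**d);Pw=cloud(d).reshape(-1,3)
for P in(P,Pw):
    L=np.c_[(P[:,:2]-c)@ex,(P[:,:2]-c)@ey,P[:,2]]*1000
    h=L[(abs(L[:,0])<130)&(abs(L[:,1])<12)&(L[:,2]>50)&(L[:,2]<112)]
    print("handle",len(h),h.min(0) if len(h) else 0,h.max(0) if len(h) else 0)
    fl=L[(abs(L[:,0])<80)&(abs(L[:,1])<20)&(L[:,2]<30)];print("floor z hist",np.histogram(fl[:,2],[-5,0,5,10,15,30])[0])
# strainer from top, refreshed
P=cloud(dict(np.load("top_r.npz"))).reshape(-1,3)
q=P[(np.hypot(*(P[:,:2]-[.462,.03]).T)<.08)&(P[:,2]>.045)&(P[:,2]<.1)]
if len(q)>5: print("strh",cv2.minAreaRect((q[:,:2]*1000).astype(np.float32)),q[:,2].max())
E
```

```text
t: 23.35
tool_pos: [0.4297, 0.1972, 0.058]
ee_rot: [-1.825, 2.556, 0.001]
ft_force: [-0.3, -0.8, 2.1]
opening: 0.152
grip_force: 59.2
t: 23.95
tool_pos: [0.4296, 0.197, 0.0576]
ee_rot: [-1.825, 2.557, 0.001]
ft_force: [-0.8, 0.3, 0.8]
opening: 0.706
grip_force: 0.0
t: 24.55
tool_pos: [0.4319, 0.1986, 0.1827]
ee_rot: [-1.82, 2.547, 0.001]
ft_force: [0.4, 0.2, -0.4]
opening: 0.704
grip_force: 0.0
t 24.6 tcp [431.9 198.6 182.7] j [ 0.77  0.17 -0.43  0.   -0.96 -1.11] f [ 0.4  0.2 -0.4] open 60.1 grip 0.0
 turn(tool) [0.004 0.012 1.747]  shift mm before-turn axes [146.6 -76.8  -8.2]  after-turn [-101.3 -131.    -7.3]
handle 32 [-108.094968     -6.80652529   90.56605841] [-95.30467486   7.23077375 104.54375651]
floor z hist [0 1 0 0 0]
handle 604 [-106.99103826   -4.29177944   50.00607575] [-69.02860413   9.66622083 104.43373468]
floor z hist [   1 4011 1384   34  153]
strh ((457.3529357910156, 33.19097137451172), (13.960712432861328, 82.95663452148438), 60.09921646118164) 0.08578559425810894
```

```bash
python3 -m pendant '[[0,0,0,0,0,-0.138],[0,0,0,0,0,-0.138],[0,0,0,0,0,-0.138],[0,0,0,0,0,-0.138],[0,0,0,0,0,-0.138],[0,0,0,0,0,-0.138],[0,0,0,0,0,-0.138],[0,0,0,0,0,-0.138],[0,0,0,0,0,-0.138],[0,0,0,0,0,-0.138]]'
python3 -m pendant '[[18,22,3,0,0,0],[18,22,3,0,0,0],[18,22,3,0,0,0],[18,22,3,0,0,0],[18,22,5,0,0,0],[17,21,5,0,0,0],[0,0,0,0,0,0],[0,0,0,0,0,0]]' 50
cat >> h.py <<'E'
def go2(pos,yaw,tilt=(0,0)):
    from station import telemetry
    s=telemetry.get_state();R0=R.from_rotvec(s["ee_rot"]).as_matrix();a=np.deg2rad(yaw);x=np.array([np.cos(a),np.sin(a),0]);y=np.array([-x[1],x[0],0])
    R1=np.c_[x,-y,[0,0,-1]]
    print("t %.1f tcp"%s["t"],np.round(s["tool_pos"]*1000,1),"j",np.round(s["joint_pos"],2),"f",np.round(s["ft_force"],1),"open",round(s["opening"]*85.4,1),"grip",round(s["grip_force"],1))
    print(" turn",np.round(R.from_matrix(R0.T@R1).as_rotvec(),3),"shift before",np.round(R0.T@(np.array(pos)-s["tool_pos"])*1000,1),"after",np.round(R1.T@(np.array(pos)-s["tool_pos"])*1000,1))
def strainer(P,c0=(.4609,.0313),yaw=-29.7,z0=.045,z1=.1):
    a=np.deg2rad(yaw);x=np.array([np.cos(a),np.sin(a)]);y=np.array([-x[1],x[0]])
    L=np.c_[(P[:,:2]-c0)@x,(P[:,:2]-c0)@y,P[:,2]]*1000
    return L
E
python3 - <<'E'
from h import *
from station import snapshot
go2([.460,.032,.038],-29.7)
for n in("wrist","top0"):
    d=snapshot("wrist") if n=="wrist" else dict(np.load("top0.npz"))
    if n=="wrist": np.savez("wrist_s.npz",**d);cv2.imwrite("pics/ws.png",d["frame"][...,::-1])
    L=strainer(cloud(d).reshape(-1,3))
    h=L[(abs(L[:,1])<15)&(L[:,0]>-70)&(L[:,0]<40)&(L[:,2]>42)&(L[:,2]<95)]
    print(n,len(h),h.min(0),h.max(0),np.polyfit(h[:,0],h[:,1],1),np.polyfit(h[:,0],h[:,2],1))
    b=L[(abs(L[:,0]-96)<70)&(abs(L[:,1])<60)&(L[:,2]>24)&(L[:,2]<44)]
    w=b[abs(b[:,0]-96)<15];print(" bowl y",np.percentile(w[:,1],[1,99]),"x range mid |y|>15:",np.percentile(b[(abs(b[:,1])>12)&(abs(b[:,1])<45)][:,0],[1,99]))
E
```

```text
t: 25.65
tool_pos: [0.4288, 0.1963, 0.1763]
ee_rot: [3.035, -0.802, -0.003]
ft_force: [0.4, -0.1, -0.2]
opening: 0.703
grip_force: 0.0
t: 26.45
tool_pos: [0.4564, 0.0295, 0.1546]
ee_rot: [3.034, -0.813, -0.003]
ft_force: [0.3, 0.5, 0.0]
opening: 0.585
grip_force: 0.0
t 26.4 tcp [456.4  29.5 154.6] j [ 0.42  0.18 -0.5  -0.   -0.9   0.63] f [0.3 0.5 0. ] open 49.9 grip 0.0
 turn [ 0.001  0.002 -0.005] shift before [  2.1  -4.2 116.6] after [  1.9  -4.  116.6]
wrist 2866 [-47.97455618  -5.93782708  42.01694273] [38.92343497  8.35647388 79.99809202] [-7.17283847e-04  9.56301608e-01] [-0.43789691 58.42692401]
 bowl y [-36.53861417  39.42853598] x range mid |y|>15: [ 59.73068865 128.5872031 ]
top0 213 [-45.55853918  -7.13841693  42.14104182] [39.99360481  7.01071807 80.52804208] [-0.00206909 -0.21428951] [-0.4349541  59.92273435]
 bowl y [-37.78468535  38.45411964] x range mid |y|>15: [ 61.50011603 129.92573465]
```

```bash
python3 -m pendant '[[3,-4,20,0,0,-0.005],[0,0,25,0,0,0],[0,0,25,0,0,0],[0,0,22,0,0,0],[0,0,14,0,0,0],[0,0,8,0,0,0],[0,0,4,0,0,0],[0,0,0,0,0,0]]'
python3 -c "
from h import *
go2([.461,.0318,.037],-29.7)"
python3 -m pendant '[[0,0,0,0,0,0],[0,0,0,0,0,0],[0,0,0,0,0,0],[0,0,0,0,0,0],[0,0,0,0,0,0],[0,0,0,0,0,0]]' 0
python3 -c "
from h import *
go2([.461,.0318,.037],-29.7)"
```

```text
t: 27.3
tool_pos: [0.4617, 0.0325, 0.0374]
ee_rot: [-3.037, 0.802, 0.0]
ft_force: [-0.1, 0.4, -0.1]
opening: 0.587
grip_force: 0.0
t 27.3 tcp [461.7  32.5  37.4] j [ 0.42  0.37 -0.62 -0.   -0.58  0.63] f [-0.1  0.4 -0.1] open 50.1 grip 0.0
 turn [-0.     0.     0.002] shift before [-0.2  1.   0.4] after [-0.2  1.   0.4]
t: 27.9
tool_pos: [0.462, 0.0323, 0.0378]
ee_rot: [-3.036, 0.802, -0.001]
ft_force: [0.2, 1.0, 1.7]
opening: 0.145
grip_force: 58.4
t 27.9 tcp [462.   32.3  37.8] j [ 0.42  0.37 -0.62 -0.   -0.58  0.63] f [0.2 1.  1.7] open 12.4 grip 58.4
 turn [-0.001 -0.     0.002] shift before [-0.6  0.9  0.8] after [-0.6  0.9  0.8]
```

```bash
python3 -m pendant '[[0,0,-5,0,0,0],[0,0,-10,0,0,0],[0,0,-18,0,0,0],[0,0,-20,0,0,0],[0,0,-20,0,0,0],[0,0,-20,0,0,0],[0,0,-20,0,0,0],[0,0,-20,0,0,0],[0,0,-15,0,0,0],[0,0,-4,0,0,0],[0,0,0,0,0,0]]'
python3 -m pendant '[[5,12,0,0,0,0],[10,24,0,0,0,0],[11,28,0,0,0,0],[11,28,0,0,0,0],[11,28,0,0,0,0],[11,28,0,0,0,0],[11,28,0,0,0,0],[11,28,0,0,0,0],[11,26,0,0,0,0],[6,14,0,0,0,0],[4,6,0,0,0,0],[0,0,0,0,0,0]]'
python3 - <<'E'
from h import *
from station import snapshot,telemetry
go2([.4256,-.2354,.16],-29.7)
p=telemetry.get_state()["tool_pos"]
for n in("wrist","scene","top"):
    d=snapshot(n);np.savez(n+"_f.npz",**d)
    P=cloud(d).reshape(-1,3);L=strainer(P,c0=p[:2]);L[:,2]-=p[2]*1000
    h=L[(abs(L[:,1])<15)&(abs(L[:,0])<55)&(L[:,2]>0)&(L[:,2]<50)]
    b=L[(L[:,0]>50)&(L[:,0]<150)&(abs(L[:,1])<40)&(L[:,2]>-35)&(L[:,2]<25)]
    print(n,len(h),len(b)); 
    if len(b)>20: print(" basket min",np.percentile(b,1,0),"max",np.percentile(b,99,0),"rect",cv2.minAreaRect(b[:,:2].astype(np.float32)))
    if len(h)>20: print(" handle z fit",np.polyfit(h[:,0],h[:,2],1),"y fit",np.polyfit(h[:,0],h[:,1],1))
    q=P[(np.hypot(*(P[:,:2]-G[:2]).T)<.055)&(P[:,2]>.085)&(P[:,2]<.106)]
    if len(q)>10: print(" glass",len(q),cv2.minAreaRect((q[:,:2]*1000).astype(np.float32)),np.median(q[:,2]))
E
```

```text
t: 29.0
tool_pos: [0.4614, 0.032, 0.1901]
ee_rot: [-3.036, 0.803, -0.001]
ft_force: [-0.6, 0.1, -1.0]
opening: 0.152
grip_force: 58.5
t: 30.2
tool_pos: [0.426, -0.2364, 0.1884]
ee_rot: [-3.036, 0.806, 0.004]
ft_force: [-0.2, 0.5, -1.6]
opening: 0.148
grip_force: 58.5
t 30.2 tcp [ 426.  -236.4  188.4] j [-0.17  0.19 -0.38 -0.   -1.    1.23] f [-0.2  0.5 -1.6] open 12.6 grip 58.5
 turn [ 0.     0.002 -0.   ] shift before [-0.8 -0.7 28.4] after [-0.8 -0.7 28.4]
wrist 12050 14177
 basket min [ 53.37234573 -26.10036668 -25.00094424] max [116.43843372  26.89383349  -2.04657121] rect ((83.76600646972656, 0.5003738403320312), (67.49343872070312, 56.330284118652344), 0.04051528871059418)
 handle z fit [-0.42410007 25.47336604] y fit [-0.00459992  0.3054406 ]
 glass 1589 ((508.0328674316406, -281.92889404296875), (79.88250732421875, 83.26780700683594), 49.16671371459961) 0.09437299201378702
scene 212 216
 basket min [ 51.82964796 -27.2292557  -23.59489994] max [140.11666194  27.51525715  -1.66403827] rect ((95.3990707397461, -0.3084068298339844), (56.37006378173828, 84.16853332519531), 61.83478927612305)
 handle z fit [-0.39696985 22.84819462] y fit [-0.03156094  0.99999347]
 glass 233 ((508.9183044433594, -282.97442626953125), (79.85308074951172, 87.21760559082031), 19.15300178527832) 0.09167995451287547
top 94 159
 basket min [ 96.01077725 -18.29855999 -24.45342539] max [141.0985794   27.48455384   0.38145962] rect ((119.85211944580078, 10.285743713378906), (35.62137985229492, 50.35980987548828), 20.548885345458984)
 handle z fit [-0.41459734 22.23962756] y fit [-0.05121402 -0.74716235]
 glass 46 ((542.0164184570312, -289.1604309082031), (64.51364135742188, 16.65766716003418), 80.41216278076172) 0.09493258745713018
```

```bash
python3 -m pendant '[[0,0,8,0,0,0],[0,0,12,0,0,0],[0,0,12,0,0,0],[0,0,10,0,0,0],[0,0,7,0,0,0],[0,0,4,0,0,0],[0,0,3,0,0,0],[0,0,0,0,0,0],[0,0,0,0,0,0],[0,0,0,0,0,0]]'
python3 - <<'E'
from h import *
from station import snapshot,telemetry
go2([.4263,-.2359,.132],-29.7)
p=telemetry.get_state()["tool_pos"]
for n in("wrist","scene","top"):
    d=snapshot(n);P=cloud(d).reshape(-1,3);L=strainer(P,c0=p[:2])
    b=L[(L[:,0]>50)&(L[:,0]<150)&(abs(L[:,1])<29)&(L[:,2]>107)&(L[:,2]<135)]
    b=b[np.hypot(b[:,0]-95,b[:,1])<31]
    print(n,len(b));
    if len(b)>20: print(" rel centre",cv2.minEnclosingCircle(b[:,:2].astype(np.float32)),"z",np.percentile(b[:,2],[1,99]),"wide x",np.percentile(b[abs(b[:,1])>8][:,0],[1,99]))
    q=P[(np.hypot(*(P[:,:2]-G[:2]).T)<.046)&(P[:,2]>.085)&(P[:,2]<.1035)]
    if len(q)>10: print(" glass",len(q),cv2.minAreaRect((q[:,:2]*1000).astype(np.float32)),np.percentile(q[:,2],[50,98]))
    if n=="top":
        w=cloud(d)
        for nm,c,h in(("salt",(442.7,-134.1),.07),("pepper",(623,-152),.07),("jar",(558.8,-138),.07),("pick",(718,-186.7),.05),("tea",(737,106),.03)):
            m=P[(np.hypot(P[:,0]-c[0]/1000,P[:,1]-c[1]/1000)<.05)&(P[:,2]>h)&(P[:,2]<.115)]
            print(nm,cv2.minAreaRect((m[:,:2]*1000).astype(np.float32)) if len(m)>5 else None)
E
```

```text
t: 31.35
tool_pos: [0.427, -0.2358, 0.1338]
ee_rot: [-3.037, 0.803, -0.001]
ft_force: [0.0, 1.3, -0.5]
opening: 0.149
grip_force: 58.5
t 31.4 tcp [ 427.  -235.8  133.8] j [-0.17  0.25 -0.46 -0.   -0.86  1.23] f [ 0.   1.3 -0.5] open 12.7 grip 58.5
 turn [-0.001 -0.001  0.001] shift before [-0.5  0.4  1.8] after [-0.5  0.4  1.8]
wrist 13577
 rel centre ((92.58032989501953, 0.5624834299087524), 28.655847549438477) z [108.99512405 131.85632   ] wide x [ 68.48623516 115.4202371 ]
 glass 4721 ((504.3974304199219, -279.3106689453125), (83.52679443359375, 74.30670928955078), 60.74641799926758) [0.09384044 0.09792453]
scene 169
 rel centre ((93.29595184326172, -0.9735978245735168), 29.561466217041016) z [108.26550491 132.90556313] wide x [ 70.16580493 119.22561603]
 glass 176 ((509.13287353515625, -284.13787841796875), (79.6318130493164, 88.08555603027344), 20.129322052001953) [0.09191042 0.09901256]
top 146
 rel centre ((100.318359375, 0.962641716003418), 27.361209869384766) z [107.89741787 134.26550362] wide x [ 91.03397574 120.97756498]
 glass 61 ((534.7398681640625, -286.7333068847656), (78.99371337890625, 32.340450286865234), 80.34146881103516) [0.0959495 0.10088  ]
salt None
pepper ((611.4609375, -152.84413146972656), (74.736328125, 52.201744079589844), 5.3566131591796875)
jar ((577.5111083984375, -139.6351318359375), (47.03537368774414, 62.04126739501953), 87.03055572509766)
pick ((717.8129272460938, -186.33892822265625), (41.48052215576172, 51.628379821777344), 1.8362754583358765)
tea ((737.590576171875, 106.41473388671875), (48.82576370239258, 45.947540283203125), 0.23324498534202576)
```

```bash
python3 -c "
from station import job
print(job.finish_job())"
```

```text
the job is handed in; nothing more can be done
None
```

The job is handed in with no verdict returned. At least three ice cubes are visible in the guest's glass, with all five scooped and the scoop weighing empty after the pour. The scoop lies released in the pan, and the strainer is held level about 12 mm above the rim and within a few mm of its centre. At the last check the toothpick box and small glass had not moved, but the salt was hidden and the pepper and spice jar could not be measured cleanly.

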